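# Clip the counterweight onto a magnifier boom

### The job

Pick up the small counterweight by the block on top and press the sprung gate of its snap hook against the front crossbar of the loop at the tail of the magnifier boom until the bar has passed inside and the gate has sprung shut. Then let the weight hang from the loop, at rest and released. Do it gently: never put more than 25 N on the boom or its loop, never tip the weight over, and leave the jar, dish and tray where they are.

Things in the scene. Friction and masses are not known exactly. Their poses are not given: they have to be found in the camera images.
- weight: Counterweight standing on the bench, 144 mm tall, 0.4 to 0.6 kg. Origin: centre of its underside, z up. From below: dark steel disc 50 mm across (z 0 to 34 mm), neck, oval snap hook of 9 mm round bar lying in the x-z plane (outside x -20.5 to 22.5, z 42 to 114; spine on the -x side, mouth with gate on the +x side), grip block.
- grip (a point): Centre of the weight's black square grip block, 24 x 24 mm with upright sides along the weight's x and y, 28 mm tall (z 116 to 144 mm of the weight's frame, x = y = 0).
- mouth (a point): Best point of the gate to press, in the hook's mouth: x 18, y 0, z 79 mm of the weight's frame. The gate's outer face is at x 21.5. Above it is the rigid nose (lowest point z 90), below it the hinge (z 60): the centre of an 8 mm bar should be at z 75 to 83. Inside, the rigid spine's face is at x -11.5, and the nose's beak reaches inwards to x 6.5 at z 90 to 99.
- arch (a point): Highest point inside the hook, x 0, y 0, z 105.5 mm of the weight's frame. Hung up, the 8 mm crossbar lies just under it (its centre at z 101.5); to rise there past the beak the bar's centre must be between x -7.5 and 2.5.
- gate (a joint): Sprung 7 mm gate hinged at x 18, z 60 mm of the weight's frame, top at z 87.5. 0 = shut (upright), to 1.3 rad swung inwards (to the weight's -x). Spring 0.05 N m at 0, 0.13 at 1 rad: a bar needs 2 to 3 N to start it and about 5 N later, and must go in 25 to 30 mm from first touch until the gate slips off and snaps shut (the push falls away); 2 to 7 mm further it meets the spine.
- boom: Magnifier boom, fixed on a post 24 mm thick whose top is 248 mm above the bench. Origin: where the post's axis meets the boom's; z up. White clamp 44 x 44 x 36 mm about it. The magnifier is towards +x (away from the robot); towards -x a steel tail ends in the loop. To clip on, the weight's x axis points along the boom's x axis and it is pushed in +x.
- tail_in (a point): Where the loop's front crossbar would be with the tail pushed fully in: x -85 mm, y 0, z 0 of the boom's frame. The tail is clamped fast at some greater length: the crossbar is really 0 to 80 mm farther out from the post (-x); find it by touch or sight. The level loop is 8 mm round bar; the crossbar runs along y, side bars 48 mm apart between centres, 37 mm of room behind it.
- jar: Bystander: glass jar with black cap, 56 mm across, 65 mm tall. Origin: centre of its underside.
- dish: Bystander: lidded clear dish, 86 mm across, 16 mm tall. Origin: centre of its underside.
- tray: Bystander: white divided specimen tray, 120 x 160 x 35 mm. Origin: centre of its underside.
Mind the look-alikes: they are no part of the job. Several things look just like the weight: the one meant starts nearest to the robot's base.

How it is judged:
On the way, in this order (a step that is already met when the one before it is completed fails the run):
1. the counterweight is lifted clear of the bench (height (world z) of weight above 0.03 m), for 0.1 s.
2. the gate is pressed well open against the loop (value of joint gate above 0.6 rad and contact force between weight and boom above 0.5 N), for 0.02 s.
At the end, for the whole second after the job is handed in: The weight hangs on the loop, bar under the hook's arch: underside 92 to 108 mm below the boom's axis, within 30 mm of it sideways and at the loop, carried by it, gate under 0.1 rad, upright within 0.25 rad, slower than 50 mm/s (value of joint gate below 0.1 rad and contact force between weight and boom above 2.5 N and x of weight in the frame of boom between -0.185 and -0.05 m and y of weight in the frame of boom between -0.03 and 0.03 m and z of weight in the frame of boom between -0.108 and -0.092 m and angle between weight's own z axis and vertical below 0.25 rad and linear speed of weight below 0.05 m/s); the robot touches nothing.
It fails at once if more than 25 N on the boom or its loop (contact force between boom and anything else above 25 N).
It fails at once if the counterweight is tipped over (angle between weight's own z axis and vertical above 0.6 rad).
It fails at once if the jar, dish or tray is moved by more than 15 mm (distance of any of jar, dish, tray from where it was at the start of the episode above 0.015 m).
It also fails if it takes over 64 s, if anything falls off the work surface, if the arm or the gripper's body presses on something with over 40 N, if the wrist force passes 120 N, or if a joint passes its speed limit or range.

### The arm

A 6-joint arm with a two-finger parallel gripper is mounted at the origin on the work surface. World frame = base frame: x ahead of the robot, y to its left, z up, the work surface at z = 0. Lengths are in m, angles in rad, forces in N, time in s.
With the tool pointing down it reaches from about 0.3 to 0.875 m from the base axis. Payload 4.2 kg.
Tool frame: the origin (TCP) lies at the very end of the fingers, on their centre line; the grasp point (between the pads) lies 19 mm behind it; z points along the fingers, y is the direction in which the jaws open and shut (so a half turn about z gives the same grasp; the last joint's range is limited). The gripper opens to 85 mm and grips with 20 to 120 N. Pads are 22 mm wide; open, the fingers measure 114 mm over their backs; the gripper's body (76 mm by 85 mm) begins 54 mm behind the grasp point. The pads swing forward as they close: fully open they stand 13 mm farther back than shut.
Start: joints at [-1.223, 0.32, 1.565, -0, 1.257, -0.02], TCP at [0.207, -0.537, 0.231] pointing down, gripper open.
Joint ranges: [-3.11, 3.11], [-0.84, 2.01], [0.21, 2.61], [-1.34, 4.49], [0.05, 2.63], [-2.56, 2.56]. Speed limits (rad/s): [2.57, 2.57, 3.14, 3.14, 3.14, 3.14].

### API

Orientations are given as a rotation vector (axis times angle).
In Python, from workcell import read_state, read_camera, bot gives the robot as it stands.
- The arm moves only by the shell command python3 -m crank 'ROWS' [FORCE]. ROWS is JSON, a list that holds one entry, the list of rows, each a list of 5 numbers: the closure in counts, from 0 (fully open) to 255 (shut), then the shift along the tool's x, y, z in cm, then the turn about the tool's z in degrees. A call has 1 to 5 rows; each row is the pose to reach, as a shift and turn from the pose measured when the call began, along the tool's axes at that moment; what a row does not reach only later rows make up. A row lasts 1/12 s, in which the tool goes at most 41.7 mm and 7.16 degrees, less where a joint would pass 70% of its speed; a pose out of reach is approached as far as the arm can. A call with a gripper value outside its range is refused whole. The fingers move at their own pace and stop on an object; FORCE is the grip in N (left out, the last holds). Time passes only in rows, so rows that repeat a pose let the fingers close. It gives the time, the measured TCP pose, the force and the opening at its end, in the units of the state.
- read_state(): the state, without advancing time (a new reading comes with each control period).
- read_camera(name): name is "side" or "top" or "wrist"; returns a dict with "color" (400x640x3 uint8, blue, green, red), "fovy" (degrees; the focal length in pixels is half the picture's height over the tangent of half this angle, whatever the lens; pixels are square), "cx", "cy" (the principal point, pixels), "extrinsics" (4x4, takes a point from camera to world coordinates). Camera axes: x right, y up, looking along -z (the intrinsics and any distortion apply to the point x, -y, -z); pixel columns grow to the right and rows downward; lengths in m; the calibration is good to about 2 mm. A picture is of the moment at which its call begins. There is no depth.
- bot.job_done(): hands the job in, once; it reports no verdict.
The state is a dict: "clock": time; "joint_positions": joint angles; "joint_velocities": joint speeds; "tau": joint torques, N m; "eef_pos": TCP position; "ee_rot": TCP orientation; "force": force on the tool from outside, world axes, zero at the start; "torque": the same for the moment, N m; "gripper_width": finger opening in m.
Only numpy, scipy, OpenCV 4.12 (cv2) and the standard library are available. Lean on these libraries where they do the work, as an engineer would, in place of code of your own. Each camera call takes 0.05 s, during which the arm holds its last target. There are 200 camera calls.

## Working session

There is one attempt and no reset: what is moved stays moved. The work goes in short steps, Python scripts to look and compute and a shell command to move; the robot and the scene stay as the last step left them, time stands still between calls to the robot, and variables do not carry over. Pictures are saved under pics/ and viewed, about 8 in all and at most 12, crops included, and the job is handed in when it is done.

```bash
mkdir -p pics; ls; cat > h.py <<'E'
import numpy as np,cv2
from workcell import read_state,read_camera,bot
def snap(n,f=None):
    c=read_camera(n)
    if f: cv2.imwrite('pics/'+f,c['color'])
    return c
def K(c): 
    f=200/np.tan(np.radians(c['fovy'])/2); return f
def ray(c,u,v):
    f=K(c);E=np.array(c['extrinsics']);d=E[:3,:3]@np.array([(u-c['cx'])/f,-(v-c['cy'])/f,-1]);return E[:3,3],d
def atz(c,u,v,z):
    o,d=ray(c,u,v);return o+d*(z-o[2])/d[2]
def proj(c,p):
    f=K(c);E=np.array(c['extrinsics']);q=E[:3,:3].T@(np.array(p)-E[:3,3]);return np.array([c['cx']+f*q[0]/-q[2],c['cy']-f*q[1]/-q[2]])
def tri(rs):
    A=0;b=0
    for o,d in rs:
        d=d/np.linalg.norm(d);P=np.eye(3)-np.outer(d,d);A=A+P;b=b+P@o
    return np.linalg.solve(A,b)
E
python3 - <<'E'
from h import *
import pickle
D={}
for n in ['top','side']:
    c=snap(n,n+'0.png');D[n]=c;print(n,[ (k,np.round(v,3).tolist()) for k,v in c.items() if k!='color'])
pickle.dump(D,open('c0.pkl','wb'))
print(read_state())
E
```

```text
pics
top [('fovy', 49.084), ('cx', 324.558), ('cy', 192.983), ('extrinsics', [[0.056, 0.977, -0.205, 0.329], [-0.998, 0.056, -0.006, -0.069], [0.006, 0.205, 0.979, 1.29], [0.0, 0.0, 0.0, 1.0]])]
side [('fovy', 55.368), ('cx', 320.436), ('cy', 202.855), ('extrinsics', [[0.979, 0.157, -0.128, 0.463], [-0.203, 0.776, -0.597, -0.609], [0.006, 0.611, 0.792, 0.871], [0.0, 0.0, 0.0, 1.0]])]
{'clock': 0.1, 'joint_positions': array([-1.22302221e+00,  3.20260790e-01,  1.56557508e+00, -1.47364141e-05,
        1.25739748e+00, -2.00157630e-02]), 'joint_velocities': array([ 0.00081261, -0.00033801, -0.00220111,  0.00021894, -0.00038011,
       -0.0021726 ]), 'tau': array([-3.97497242e-04, -4.16408622e+01, -2.34704214e+01, -2.61431290e-05,
        4.84824210e-03, -4.77705512e-06]), 'eef_pos': array([ 0.20658453, -0.53614522,  0.23054047]), 'ee_rot': array([-3.08703150e+00, -5.74183768e-01,  4.41954680e-04]), 'force': array([-0.41576214,  0.20959925, -0.33035261]), 'torque': array([-0.01302392, -0.02305321,  0.0196583 ]), 'gripper_width': 0.08545425955741467}
```

View pics/top0.png

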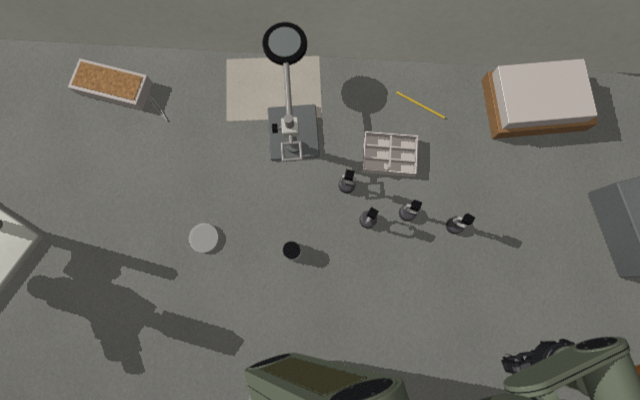

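View pics/side0.png

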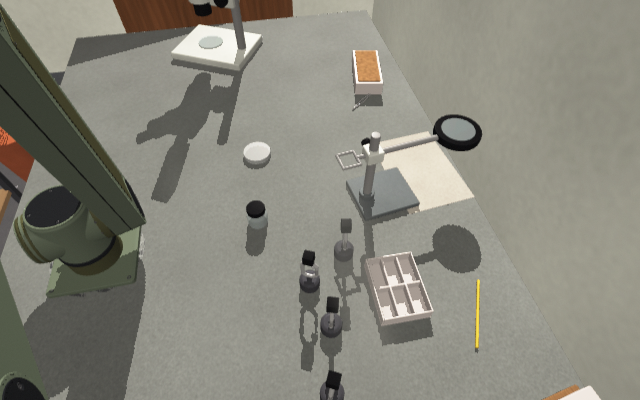

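Top view shows four look-alike weights, with grips at (348,174), (372,212), (414,205) and (468,219). In the side view they are at (346,225), (308,258), (333,304) and (334,380). The loop is at top (291,150) and side (348,158). Next: compute positions and make one enlarged crop.

```bash
python3 - <<'E'
from h import *
import pickle
D=pickle.load(open('c0.pkl','rb'));t,s=D['top'],D['side']
for u,v in [(348,174),(372,212),(414,205),(468,219)]:
    p=atz(t,u,v,.144);print(u,v,p.round(3),np.hypot(*p[:2]).round(3))
for u,v in [(346,225),(308,258),(333,304),(334,380)]:
    p=atz(s,u,v,.13);print(u,v,p.round(3),np.hypot(*p[:2]).round(3))
def crop(c,x,y,w,h,k): return cv2.resize(c['color'][y:y+h,x:x+w],(w*k,h*k),interpolation=cv2.INTER_CUBIC)
a=np.hstack([crop(t,255,100,80,70,5),crop(s,325,125,80,70,5)])
b=np.hstack([crop(t,345,190,80,50,5),crop(s,275,240,80,50,5)])
cv2.imwrite('pics/crop1.png',np.vstack([a,b]))
E
```

```text
348 174 [ 0.625 -0.122  0.144] 0.637
372 212 [ 0.525 -0.191  0.144] 0.559
414 205 [ 0.55  -0.302  0.144] 0.628
468 219 [ 0.521 -0.445  0.144] 0.685
346 225 [ 0.628 -0.126  0.13 ] 0.641
308 258 [ 0.525 -0.195  0.13 ] 0.56
333 304 [ 0.555 -0.31   0.13 ] 0.636
334 380 [ 0.525 -0.451  0.13 ] 0.692
```

View pics/crop1.png

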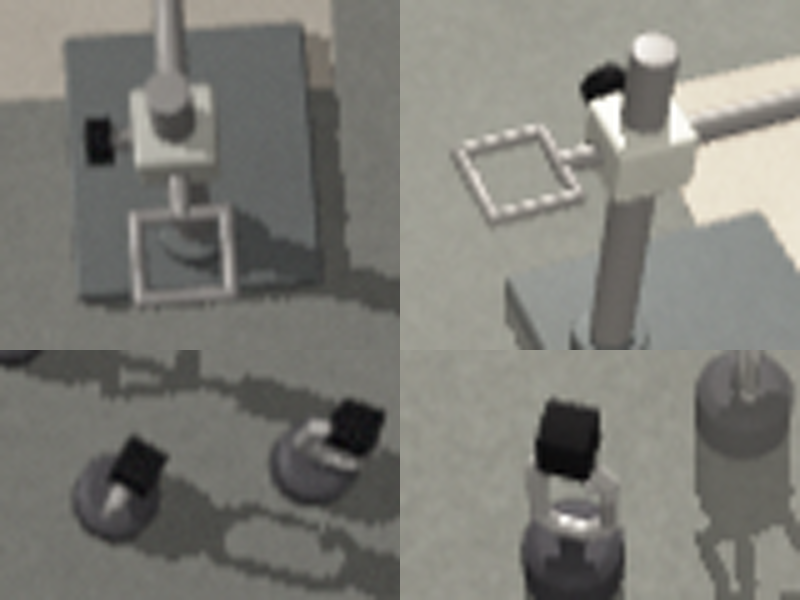

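```bash
python3 - <<'E'
from h import *
import pickle
D=pickle.load(open('c0.pkl','rb'));t,s=D['top'],D['side']
T=lambda x,y:ray(t,255+x/5-.4,100+y/5-.4)
S=lambda x,y:ray(s,325+(x-400)/5-.4,125+y/5-.4)
P={'front left':((135,297),(460,152)),'front right':((231,289),(492,216)),'rear left':((135,213),(541,130)),'rear right':((227,209),(578,199))}
Q={}
for k,(a,b) in P.items(): Q[k]=tri([T(*a),S(*b)]);print(k,Q[k].round(4))
print('bar',(Q['front left']+Q['front right'])/2)
# post top centre z=.248
print(atz(t,255+168/5-.4,100+88/5-.4,.248).round(4),atz(s,325+255/5-.4,125+48/5-.4,.248).round(4),tri([T(168,88),S(655,48)]))
c=t
for u,v in[(130,437),(167,462),(147,497),(110,472)]: print(atz(t,345+u/5-.4,190+(v-350)/5-.4,.144).round(4))
E
```

```text
front left [0.6466 0.0558 0.1787]
front right [0.6515 0.0052 0.1838]
rear left [0.6904 0.0588 0.1833]
rear right [0.6966 0.0106 0.1808]
bar [0.64901982 0.03050203 0.18129311]
[0.7371 0.0398 0.248 ] [0.7357 0.0387 0.248 ] [0.73677438 0.03986953 0.24710618]
[ 0.5384 -0.1863  0.144 ]
[ 0.5261 -0.2064  0.144 ]
[ 0.5068 -0.1964  0.144 ]
[ 0.519  -0.1764  0.144 ]
```

```bash
cat >> h.py <<'E'
from scipy.spatial.transform import Rotation as R
def go(p,yaw=None):
    s=read_state();r=R.from_rotvec(s['ee_rot']).as_matrix()
    d=r.T@(np.array(p)-s['eef_pos'])*100
    x=r[:,0];y=r[:,1]
    out={'d':d.round(2),'pos':s['eef_pos'].round(4),'xyaw':np.degrees(np.arctan2(x[1],x[0])).round(2),'yyaw':np.degrees(np.arctan2(y[1],y[0])).round(2),'tilt':r[:,2].round(4),'clock':s['clock'],'f':s['force'].round(2),'w':round(s['gripper_width'],4)}
    if yaw is not None:  # desired world yaw of the jaw (y) axis; tool z down => turn positive lowers yaw
        out['turn']=round((out['yyaw']-yaw+90)%180-90,2)
    print(out)
E
python3 - <<'E'
from h import *
go([.46,-.19,.29])
c=snap('wrist');print(np.round(c['extrinsics'],3),c['fovy'])
E
```

```text
{'d': array([ 36.09, -23.2 ,  -5.91]), 'pos': array([ 0.2066, -0.5361,  0.2305]), 'xyaw': np.float64(21.07), 'yyaw': np.float64(-68.93), 'tilt': array([-6.0e-04,  1.5e-03, -1.0e+00]), 'clock': 0.1, 'f': array([-0.42,  0.21, -0.33]), 'w': 0.0855}
[[ 0.359  0.894  0.269  0.275]
 [-0.933  0.345  0.101 -0.511]
 [-0.003 -0.287  0.958  0.373]
 [ 0.     0.     0.     1.   ]] 64.18703318350816
```

```bash
python3 -m crank '[[[0,3,-1.9,-1.5,0],[0,6,-3.8,-3,0],[0,9,-5.7,-4.5,0],[0,12,-7.6,-5.9,0],[0,15,-9.5,-5.9,0]]]'
python3 -m crank '[[[0,3.3,-2.2,0,0],[0,6.7,-4.4,0,0],[0,10,-6.5,0,0],[0,13.4,-8.7,0,0],[0,16.8,-10.9,0,0]]]'
python3 -m crank '[[[0,3,-1.5,0,0],[0,4.3,-2.8,0,0],[0,4.3,-2.8,0,0]]]'
python3 - <<'E'
from h import *
go([.525,-.193,.29]);c=snap('wrist','w1.png')
import pickle;pickle.dump(c,open('w1.pkl','wb'))
E
```

```text
clock: 0.57
eef_pos: [0.3139, -0.3933, 0.2925]
ee_rot: [3.086, 0.573, 0.004]
force: [0.7, -0.3, 0.9]
gripper_width: 0.0854
clock: 0.98
eef_pos: [0.4321, -0.2295, 0.2923]
ee_rot: [3.086, 0.573, 0.003]
force: [-0.2, -0.5, -0.2]
gripper_width: 0.0856
clock: 1.23
eef_pos: [0.4636, -0.1848, 0.2918]
ee_rot: [3.086, 0.58, 0.004]
force: [0.1, -0.4, 0.9]
gripper_width: 0.0852
{'d': array([5.42, 3.  , 0.2 ]), 'pos': array([ 0.4636, -0.1848,  0.2918]), 'xyaw': np.float64(21.29), 'yyaw': np.float64(-68.71), 'tilt': array([ 0.0025, -0.0011, -1.    ]), 'clock': 1.2333, 'f': array([ 0.07, -0.36,  0.86]), 'w': 0.0852}
```

View pics/w1.png

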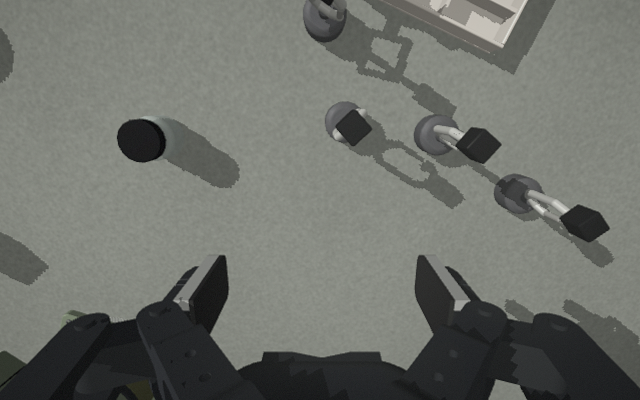

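The target grip is at (353,127), with hook parts showing at its upper right (363,112) and lower left (335,138). The other weights sit at (478,145), (585,222) and (324,18). Next: a close crop of the target, plus its yaw.

```bash
python3 - <<'E'
from h import *
import pickle
c=pickle.load(open('w1.pkl','rb'))
im=c['color'][90:170,310:410];a=cv2.resize(im,None,fx=5,fy=5,interpolation=cv2.INTER_CUBIC)
a=cv2.convertScaleAbs(a,alpha=1.4)
D=pickle.load(open('c0.pkl','rb'))['side']['color'][245:300,290:330];b=cv2.resize(D,None,fx=7.27,fy=7.27,interpolation=cv2.INTER_CUBIC)[:400]
cv2.imwrite('pics/crop2.png',np.hstack([a,b]))
g=cv2.cvtColor(im,cv2.COLOR_BGR2GRAY);m=(g<45).astype(np.uint8)
n,l,st,ce=cv2.connectedComponentsWithStats(m);k=1+st[1:,4].argmax();print(st[k],ce[k]+[310,90])
q=np.argwhere(l==k)[:,::-1]+[310,90]
P=np.array([atz(c,u,v,.144)[:2] for u,v in q])
r=cv2.minAreaRect((P*1000).astype(np.float32));print(r)
for y in range(0,180,10):pass
E
```

```text
[ 26  20  35  36 392] [354.01530612 129.49489796]
((524.3470458984375, -191.72193908691406), (24.4649715423584, 22.635263442993164), 64.34070587158203)
```

View pics/crop2.png

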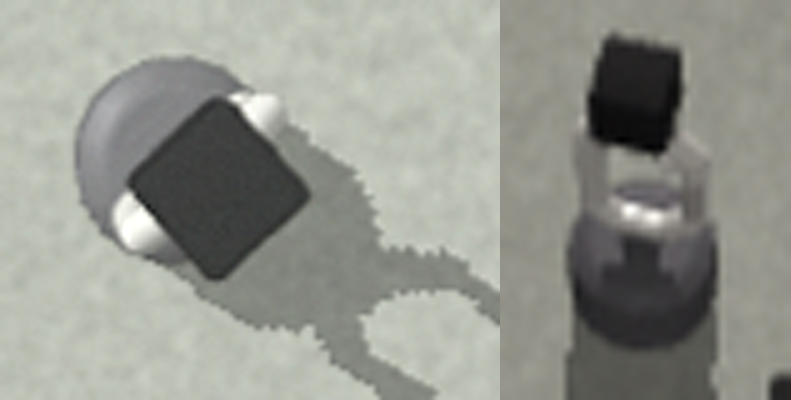

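The right-hand side of the hook in the side view looks bulged, like the nose, but I want to be sure. I'll turn the tool to the grip yaw and look at the hook obliquely.

```bash
python3 -m crank '[[[0,0,-2,0,7],[0,0,-4,0,14],[0,0,-6,0,21],[0,0,-8,0,28],[0,0,-10,0,35]]]'
python3 - <<'E'
from h import *
go([.525,-.027,.21],-115.7)
E
```

```text
clock: 1.7
eef_pos: [0.4254, -0.0937, 0.2914]
ee_rot: [3.114, -0.389, 0.003]
force: [-0.5, 0.4, 0.1]
gripper_width: 0.0857
{'d': array([ 8.  , -8.94,  8.13]), 'pos': array([ 0.4254, -0.0937,  0.2914]), 'xyaw': np.float64(-14.23), 'yyaw': np.float64(-104.23), 'tilt': array([ 0.0013, -0.0032, -1.    ]), 'clock': 1.7, 'f': array([-0.46,  0.36,  0.14]), 'w': 0.0857, 'turn': np.float64(11.47)}
```

```bash
python3 -m crank '[[[0,2,-2.2,2,6],[0,4,-4.4,4,11.5],[0,6,-6.6,6,11.5],[0,8,-8.9,8.1,11.5],[0,8,-8.9,8.1,11.5]]]'
python3 - <<'E'
from h import *
go([.525,-.193,.21],-115.7)
c=snap('wrist','w2.png')
import pickle;pickle.dump(c,open('w2.pkl','wb'))
u,v=proj(c,[.525,-.193,.09]).round().astype(int);print(u,v)
u0=max(0,min(480,u-80));v0=max(0,min(280,v-60))
cv2.imwrite('pics/w2c.png',cv2.resize(c['color'][v0:v0+120,u0:u0+160],None,fx=5,fy=5,interpolation=cv2.INTER_CUBIC));print(u0,v0)
E
```

```text
clock: 2.12
eef_pos: [0.5262, -0.0263, 0.2058]
ee_rot: [3.06, -0.697, -0.006]
force: [-0.5, -0.4, 0.1]
gripper_width: 0.0854
{'d': array([ 7.11, 15.08, -0.39]), 'pos': array([ 0.5262, -0.0263,  0.2058]), 'xyaw': np.float64(-25.68), 'yyaw': np.float64(-115.67), 'tilt': array([-0.0041, -0.002 , -1.    ]), 'clock': 2.1167, 'f': array([-0.54, -0.43,  0.15]), 'w': 0.0854, 'turn': np.float64(0.03)}
514 107
434 47
```

View pics/w2c.png

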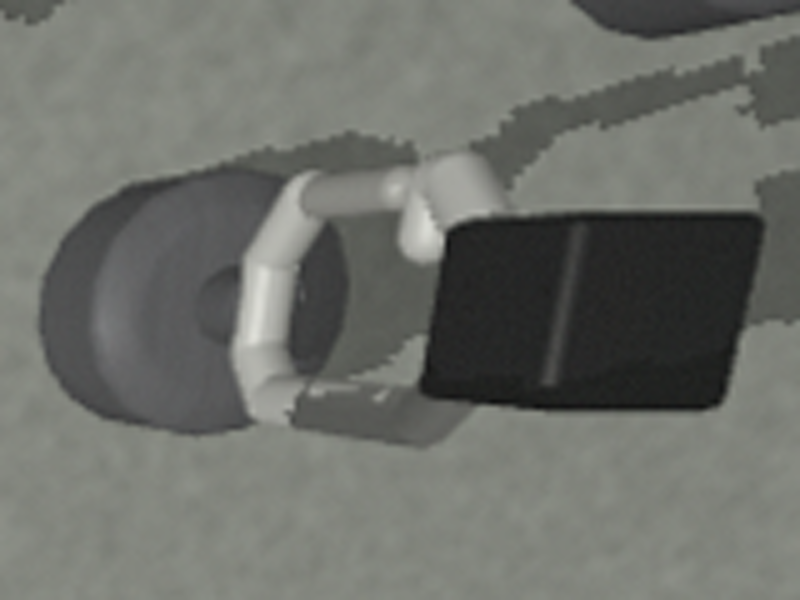

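The gate and beak are on the tool's +x side, at crop (430,190), and the spine is at (380,410). So the weight's x axis points to yaw -26°, along the present tool x. I'll refine the grip centre from the block's top corners.

```bash
python3 - <<'E'
from h import *
import pickle
c=pickle.load(open('w2.pkl','rb'))
P=np.array([atz(c,434+x/5-.4,47+y/5-.4,.144) for x,y in [(580,222),(548,386),(722,408),(766,215)]])
print(P.round(4),P.mean(0).round(4))
for a,b in [(0,1),(1,2),(3,2),(0,3)]:
    d=P[b]-P[a];print(np.degrees(np.arctan2(d[1],d[0])).round(1),np.linalg.norm(d).round(4))
p=P.mean(0)[:2]*.5+np.array([.5243,-.1917])*.5
go([*p,.21],-115.7)
E
```

```text
[[ 0.5389 -0.1865  0.144 ]
 [ 0.5215 -0.1782  0.144 ]
 [ 0.5094 -0.1972  0.144 ]
 [ 0.5299 -0.2071  0.144 ]] [ 0.5249 -0.1922  0.144 ]
154.4 0.0194
-122.5 0.0225
154.3 0.0228
-113.6 0.0224
{'d': array([ 7.11, 14.83, -0.2 ]), 'pos': array([ 0.5248, -0.0275,  0.2075]), 'xyaw': np.float64(-25.68), 'yyaw': np.float64(-115.68), 'tilt': array([-0.0042, -0.0032, -1.    ]), 'clock': 2.1667, 'f': array([ 0.08, -0.89, -0.49]), 'w': 0.0851, 'turn': np.float64(0.02)}
```

```bash
python3 -m crank '[[[0,1.8,3.7,-0.2,0],[0,3.6,7.4,-0.2,0],[0,5.4,11.1,-0.2,0],[0,7.1,14.8,-0.2,0],[0,7.1,14.8,-0.2,0]]]' 100
python3 - <<'E'
from h import *
go([.5246,-.192,.113],-115.7)
E
```

```text
clock: 2.58
eef_pos: [0.5234, -0.1997, 0.211]
ee_rot: [3.052, -0.707, -0.002]
force: [0.9, -0.2, 0.1]
gripper_width: 0.0853
{'d': array([-0.24, -0.82,  9.8 ]), 'pos': array([ 0.5234, -0.1997,  0.211 ]), 'xyaw': np.float64(-26.09), 'yyaw': np.float64(-116.1), 'tilt': array([-0.003 , -0.0081, -1.    ]), 'clock': 2.5833, 'f': array([ 0.89, -0.15,  0.11]), 'w': 0.0853, 'turn': np.float64(-0.4)}
```

```bash
python3 -m crank '[[[0,-0.2,-0.8,1,-0.4],[0,-0.2,-0.8,2.5,-0.4],[0,-0.2,-0.8,4,-0.4],[0,-0.2,-0.8,4.5,-0.4],[0,-0.2,-0.8,4.5,-0.4]]]'
python3 - <<'E'
from h import *
go([.5246,-.192,.113],-115.7)
E
```

```text
clock: 3.0
eef_pos: [0.5235, -0.191, 0.1646]
ee_rot: [3.055, -0.696, -0.007]
force: [0.1, 0.3, 0.4]
gripper_width: 0.0852
{'d': array([ 0.16, -0.  ,  5.16]), 'pos': array([ 0.5235, -0.191 ,  0.1646]), 'xyaw': np.float64(-25.66), 'yyaw': np.float64(-115.66), 'tilt': array([-0.0064, -0.0069, -1.    ]), 'clock': 3.0, 'f': array([0.06, 0.29, 0.41]), 'w': 0.0852, 'turn': np.float64(0.04)}
```

```bash
python3 -m crank '[[[0,0.1,0,1.5,0],[0,0.1,0,3,0],[0,0.1,0,4.5,0],[0,0.1,0,5.1,0],[0,0.1,0,5.1,0]]]'
python3 -m crank '[[[60,0,0,0,0],[120,0,0,0,0],[180,0,0,0,0],[200,0,0,0,0],[220,0,0,0,0]]]' 100
python3 -m crank '[[[230,0,0,0,0],[230,0,0,0,0],[230,0,0,0,0],[230,0,0,0,0]]]' 100
python3 - <<'E'
from h import *
go([.5246,-.192,.113],-115.7)
E
```

```text
clock: 3.42
eef_pos: [0.5234, -0.1911, 0.113]
ee_rot: [3.056, -0.695, -0.011]
force: [0.3, 0.4, 0.2]
gripper_width: 0.085
clock: 3.83
eef_pos: [0.5237, -0.1913, 0.1136]
ee_rot: [3.055, -0.695, -0.009]
force: [-0.2, -1.2, 0.7]
gripper_width: 0.0255
clock: 4.17
eef_pos: [0.5238, -0.1914, 0.1139]
ee_rot: [3.055, -0.695, -0.008]
force: [-1.3, 0.1, 1.7]
gripper_width: 0.0225
{'d': array([0.09, 0.02, 0.09]), 'pos': array([ 0.5238, -0.1914,  0.1139]), 'xyaw': np.float64(-25.63), 'yyaw': np.float64(-115.63), 'tilt': array([-0.0068, -0.0069, -1.    ]), 'clock': 4.1667, 'f': array([-1.27,  0.09,  1.73]), 'w': 0.0225, 'turn': np.float64(0.07)}
```

```bash
python3 -m crank '[[[230,0,0,-1.5,0],[230,0,0,-3.5,0],[230,0,0,-6,0],[230,0,0,-8.5,0],[230,0,0,-10.4,0]]]'
python3 - <<'E'
from h import *
go([.51,-.06,.2185],-84.3)
E
```

```text
clock: 4.58
eef_pos: [0.5243, -0.1905, 0.2186]
ee_rot: [3.056, -0.695, -0.009]
force: [-0.2, -0.5, -5.1]
gripper_width: 0.0224
{'d': array([ -6.93, -11.15,  -0.07]), 'pos': array([ 0.5243, -0.1905,  0.2186]), 'xyaw': np.float64(-25.63), 'yyaw': np.float64(-115.63), 'tilt': array([-0.0075, -0.0064, -1.    ]), 'clock': 4.5833, 'f': array([-0.24, -0.47, -5.08]), 'w': 0.0224, 'turn': np.float64(-31.33)}
```

```bash
python3 -m crank '[[[230,-1.4,-2.2,0,-6],[230,-2.8,-4.4,0,-12],[230,-4.2,-6.6,0,-18],[230,-5.6,-8.9,0,-24],[230,-6.9,-11.1,0,-30]]]'
python3 - <<'E'
from h import *
go([.595,.0255,.2169],-84.3)
E
```

```text
clock: 5.0
eef_pos: [0.5087, -0.0591, 0.2165]
ee_rot: [3.134, 0.127, -0.017]
force: [1.2, 0.2, -4.9]
gripper_width: 0.0226
{'d': array([ 9.29, -7.74, -0.18]), 'pos': array([ 0.5087, -0.0591,  0.2165]), 'xyaw': np.float64(4.64), 'yyaw': np.float64(-85.35), 'tilt': array([-0.0109, -0.0056, -0.9999]), 'clock': 5.0, 'f': array([ 1.16,  0.16, -4.9 ]), 'w': 0.0226, 'turn': np.float64(-1.05)}
```

```bash
python3 -m crank '[[[230,0,-2.5,-0.1,-1],[230,1.5,-5,-0.1,-1],[230,4,-7,-0.1,-1],[230,6.5,-7.7,-0.1,-1],[230,8.3,-7.7,-0.1,-1]]]'
python3 -m crank '[[[230,0,0,0,0],[230,0,0,0,0]]]'
python3 - <<'E'
from h import *
import pickle
go([.599,.0255,.2169],-84.3)
D={}
ims=[]
for n in ['side','top','wrist']:
    c=snap(n,n+'3.png');D[n]=c
    u,v=proj(c,[.625,.03,.18]).round().astype(int);u0=max(0,min(560,u-40));v0=max(0,min(300,v-50))
    if n=='wrist': u0=max(0,min(480,u-80));v0=max(0,min(200,v-100));im=cv2.resize(c['color'][v0:v0+200,u0:u0+160],(400,500),interpolation=3)
    else: im=cv2.resize(c['color'][v0:v0+100,u0:u0+80],(400,500),interpolation=3)
    print(n,u0,v0);ims.append(im)
cv2.imwrite('pics/crop3.png',cv2.resize(np.hstack(ims[:2]),None,fx=1,fy=1))
pickle.dump(D,open('c3.pkl','wb'))
E
```

```text
clock: 5.42
eef_pos: [0.586, 0.0269, 0.2149]
ee_rot: [3.134, 0.159, -0.019]
force: [1.1, 0.7, -3.2]
gripper_width: 0.0226
clock: 5.58
eef_pos: [0.5856, 0.0276, 0.2129]
ee_rot: [3.134, 0.16, -0.026]
force: [-1.5, -0.5, -4.6]
gripper_width: 0.0225
{'d': array([ 1.31,  0.34, -0.42]), 'pos': array([0.5856, 0.0276, 0.2129]), 'xyaw': np.float64(5.84), 'yyaw': np.float64(-84.16), 'tilt': array([-0.0163, -0.0041, -0.9999]), 'clock': 5.5833, 'f': array([-1.48, -0.48, -4.58]), 'w': 0.0225, 'turn': np.float64(0.14)}
side 291 113
top 251 117
wrist 242 65
```

View pics/crop3.png

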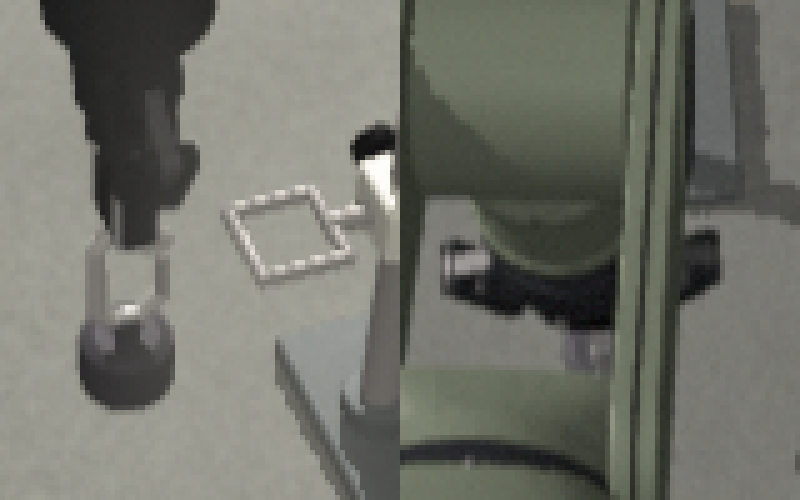

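View pics/wrist3.png

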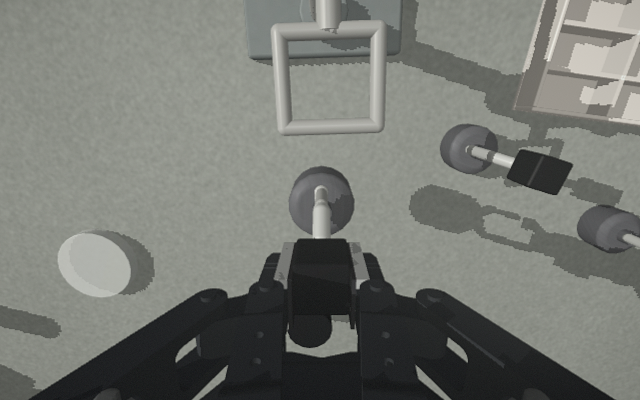

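Side view: the weight hangs upright, with its gate side at crop (165,260) and the loop's front bar from (228,213) to (262,280). Wrist view: front bar from (281,128) to (379,126), weight at x=321. Next: triangulate.

```bash
python3 - <<'E'
from h import *
import pickle
D=pickle.load(open('c3.pkl','rb'));s,w=D['side'],D['wrist']
S=lambda x,y:ray(s,291+x/5-.4,113+y/5-.4)
L=tri([ray(w,281,128),S(229,214)]);Rr=tri([ray(w,379,126),S(263,279)])
print(L,Rr,(L+Rr)/2,np.linalg.norm(L-Rr))
for z in(.179,.182,.185):
  a=atz(w,281,128,z);b=atz(w,379,126,z);print(z,a.round(4),b.round(4),((a+b)/2).round(4),np.linalg.norm(a-b).round(4),np.degrees(np.arctan2(*(a-b)[[0,1]])).round(1))
a=atz(w,281,33,.182);b=atz(w,281,128,.182);print(a-b)
# bar z from side, given wrist xy scale; weight grip/disc check
o=read_state()['eef_pos'];
for x,y in [(126,330)]: print('neck px', 291+x/5,113+y/5, proj(s,[o[0],o[1],o[2]-.1139+.034]))
print('disc bottom',proj(s,[o[0],o[1],o[2]-.1139]), 'gate out',proj(s,[*(o[:2]+.0215*np.array([.995,.1])),o[2]-.1139+.079]))
E
```

```text
[0.64385031 0.05341412 0.18048407] [0.64966342 0.00260167 0.18434321] [0.64675686 0.02800789 0.18241364] 0.051289279831201615
0.179 [0.6425 0.0541 0.179 ] [0.6488 0.0018 0.179 ] [0.6457 0.0279 0.179 ] 0.0527 -6.9
0.182 [0.6428 0.0538 0.182 ] [0.649  0.0023 0.182 ] [0.6459 0.028  0.182 ] 0.0518 -6.9
0.185 [0.6431 0.0534 0.185 ] [0.6492 0.0029 0.185 ] [0.6461 0.0282 0.185 ] 0.0509 -6.9
[0.04513759 0.0028384  0.        ]
neck px 316.2 179.0 [315.11501573 178.65077854]
disc bottom [315.18593541 187.17375864] gate out [323.29412863 164.75033219]
```

```bash
python3 -m crank '[[[230,0.5,0.3,-0.3,0],[230,1,0.3,-0.4,0],[230,1.5,0.3,-0.4,0],[230,2,0.3,-0.4,0],[230,2,0.3,-0.5,0]]]'
python3 - <<'E'
from h import *
go([.6215,.0265,.217],-84.1)
E
```

```text
clock: 6.15
eef_pos: [0.6061, 0.0257, 0.2187]
ee_rot: [3.134, 0.158, -0.022]
force: [1.5, -0.1, -4.1]
gripper_width: 0.0224
{'d': array([1.55, 0.07, 0.15]), 'pos': array([0.6061, 0.0257, 0.2187]), 'xyaw': np.float64(5.77), 'yyaw': np.float64(-84.23), 'tilt': array([-0.0139, -0.0044, -0.9999]), 'clock': 6.15, 'f': array([ 1.49, -0.11, -4.15]), 'w': 0.0224, 'turn': np.float64(-0.13)}
```

```bash
for i in 1; do python3 -m crank '[[[230,0.4,0,0,0],[230,0.8,0,0,0],[230,1.2,0,0,0],[230,1.4,0,0,0],[230,1.4,0,0,0]]]'; done; python3 -m crank '[[[230,0.2,0,0,0],[230,0.4,0,0,0],[230,0.6,0,0,0],[230,0.6,0,0,0]]]'
python3 - <<'E'
from h import *
go([.6215,.0265,.217],-84.1)
E
```

```text
clock: 6.57
eef_pos: [0.6202, 0.0271, 0.2182]
ee_rot: [3.134, 0.158, -0.023]
force: [0.5, 0.2, -4.9]
gripper_width: 0.0226
clock: 6.9
eef_pos: [0.6257, 0.0277, 0.2178]
ee_rot: [3.134, 0.158, -0.026]
force: [-3.0, 0.3, -3.6]
gripper_width: 0.0226
{'d': array([-0.43,  0.08,  0.09]), 'pos': array([0.6257, 0.0277, 0.2178]), 'xyaw': np.float64(5.77), 'yyaw': np.float64(-84.23), 'tilt': array([-0.0164, -0.0046, -0.9999]), 'clock': 6.9, 'f': array([-3.03,  0.32, -3.64]), 'w': 0.0226, 'turn': np.float64(-0.13)}
```

```bash
python3 -m crank '[[[230,0.2,0,0,0],[230,0.4,0,0,0],[230,0.4,0,0,0]]]'
python3 - <<'E'
from h import *
go([.6215,.0265,.217],-84.1)
s=snap('side');w=snap('wrist')
a=cv2.resize(s['color'][125:185,295:355],(480,480),interpolation=3);b=cv2.resize(w['color'][80:240,270:380],(330,480),interpolation=3)
cv2.imwrite('pics/c4.png',np.hstack([a,b]))
E
```

```text
clock: 7.15
eef_pos: [0.6295, 0.0281, 0.2173]
ee_rot: [3.134, 0.158, -0.028]
force: [-3.4, -1.0, -6.2]
gripper_width: 0.0226
{'d': array([-0.81,  0.07,  0.05]), 'pos': array([0.6295, 0.0281, 0.2173]), 'xyaw': np.float64(5.77), 'yyaw': np.float64(-84.23), 'tilt': array([-0.0176, -0.0047, -0.9998]), 'clock': 7.15, 'f': array([-3.38, -1.02, -6.19]), 'w': 0.0226, 'turn': np.float64(-0.13)}
```

View pics/c4.png

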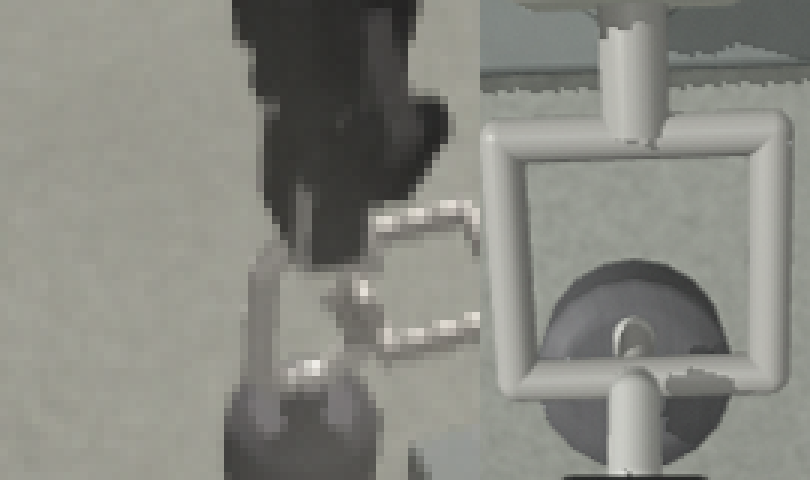

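The side view shows the bar in the mouth at about (365,290). The wrist view shows the nose tip over the bar at (635,370), well centred, so I'm continuing in small steps.

```bash
python3 -m crank '[[[230,0.2,0,-0.05,0],[230,0.4,0,-0.05,0],[230,0.6,0,-0.05,0],[230,0.8,0,-0.05,0],[230,0.8,0,-0.05,0]]]'; python3 -m crank '[[[230,0.2,0,-0.1,0],[230,0.4,0,-0.1,0],[230,0.6,0,-0.1,0],[230,0.6,0,-0.1,0]]]'
```

```text
clock: 7.67
eef_pos: [0.6376, 0.0289, 0.2171]
ee_rot: [3.134, 0.158, -0.029]
force: [-4.5, -0.0, -9.1]
gripper_width: 0.0226
clock: 8.0
eef_pos: [0.6444, 0.0296, 0.2175]
ee_rot: [3.134, 0.158, -0.027]
force: [-1.2, -0.3, -9.6]
gripper_width: 0.0227
```

```bash
python3 -m crank '[[[230,0.1,0,0,0],[230,0.2,0,0,0],[230,0.3,0,0,0],[230,0.3,0,0,0]]]'; python3 -m crank '[[[230,0.1,0,0,0],[230,0.2,0,0,0],[230,0.2,0,0,0]]]'
```

```text
clock: 8.33
eef_pos: [0.6485, 0.0301, 0.2172]
ee_rot: [3.134, 0.158, -0.023]
force: [1.1, 0.7, -11.4]
gripper_width: 0.0225
clock: 8.58
eef_pos: [0.652, 0.0304, 0.2185]
ee_rot: [3.134, 0.158, -0.017]
force: [0.1, 0.2, -3.9]
gripper_width: 0.0224
```

The push has fallen away (Fz back to about -4 N), so the gate has snapped shut. Now I'll lower gently.

```bash
python3 -m crank '[[[230,0,0,0,0],[230,0,0,0.2,0],[230,0,0,0.4,0],[230,0,0,0.6,0],[230,0,0,0.6,0]]]'; python3 -m crank '[[[230,0,0,0.2,0],[230,0,0,0.4,0],[230,0,0,0.5,0],[230,0,0,0.5,0]]]'
python3 - <<'E'
from h import *
go([.652,.0304,.195],-84.1)
s=snap('side');w=snap('wrist')
a=cv2.resize(s['color'][125:185,295:355],(480,480),interpolation=3);b=cv2.resize(w['color'][80:260,265:375],(293,480),interpolation=3)
cv2.imwrite('pics/c5.png',np.hstack([a,b]))
E
```

```text
clock: 9.0
eef_pos: [0.6516, 0.0303, 0.2119]
ee_rot: [3.134, 0.158, -0.018]
force: [-0.1, -1.0, -5.1]
gripper_width: 0.0226
clock: 9.33
eef_pos: [0.6514, 0.0303, 0.2065]
ee_rot: [3.134, 0.158, -0.019]
force: [-1.0, 0.0, -4.4]
gripper_width: 0.0229
{'d': array([ 0.08, -0.01,  1.14]), 'pos': array([0.6514, 0.0303, 0.2065]), 'xyaw': np.float64(5.77), 'yyaw': np.float64(-84.22), 'tilt': array([-0.0122, -0.004 , -0.9999]), 'clock': 9.3333, 'f': array([-0.97,  0.04, -4.45]), 'w': 0.0229, 'turn': np.float64(-0.12)}
```

View pics/c5.png

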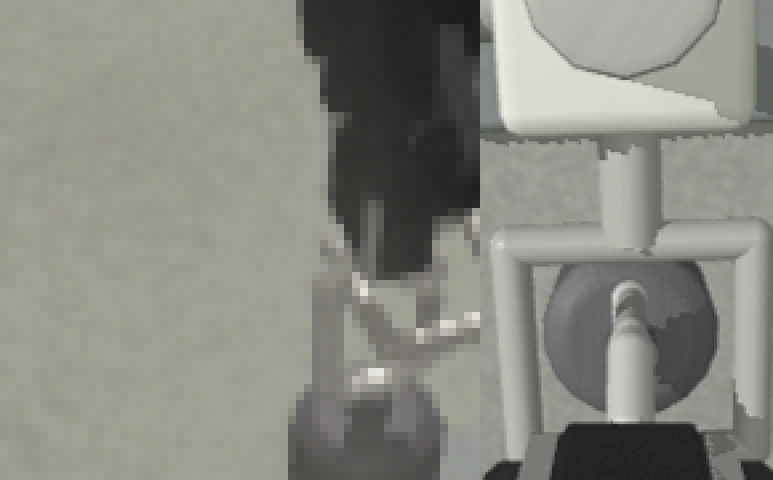

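```bash
python3 -m crank '[[[230,0,0,0.2,0],[230,0,0,0.4,0],[230,0,0,0.6,0],[230,0,0,0.8,0],[230,0,0,0.8,0]]]'; python3 -m crank '[[[230,0,0,0.1,0],[230,0,0,0.2,0],[230,0,0,0.2,0],[230,0,0,0.2,0]]]'
```

```text
clock: 9.85
eef_pos: [0.6509, 0.0302, 0.1983]
ee_rot: [3.134, 0.158, -0.021]
force: [-1.9, 0.6, -4.5]
gripper_width: 0.0226
clock: 10.18
eef_pos: [0.6505, 0.0301, 0.197]
ee_rot: [3.134, 0.158, -0.022]
force: [-4.0, -0.9, 1.5]
gripper_width: 0.0229
```

The bar meets the arch slightly off-centre on its spine side, so I'll shift back about 3 mm.

```bash
python3 -m crank '[[[230,-0.1,0,-0.1,0],[230,-0.2,0,-0.1,0],[230,-0.3,0,0,0],[230,-0.3,0,0,0]]]'; python3 -m crank '[[[230,0,0,0.1,0],[230,0,0,0.2,0],[230,0,0,0.2,0]]]'
```

```text
clock: 10.52
eef_pos: [0.6474, 0.0299, 0.1964]
ee_rot: [3.134, 0.158, -0.022]
force: [-0.1, -0.7, -4.1]
gripper_width: 0.0226
clock: 10.77
eef_pos: [0.6475, 0.0299, 0.1957]
ee_rot: [3.134, 0.158, -0.02]
force: [-1.9, -1.0, 3.8]
gripper_width: 0.0227
```

```bash
python3 -m crank '[[[190,0,0,-0.02,0],[180,0,0,-0.02,0],[170,0,0,-0.02,0],[150,0,0,-0.02,0],[150,0,0,-0.02,0]]]' 20; python3 -m crank '[[[150,0,0,0,0],[130,0,0,0,0],[130,0,0,0,0],[130,0,0,0,0],[130,0,0,0,0]]]'
python3 - <<'E'
from h import *
s=snap('side');w=snap('wrist')
a=cv2.resize(s['color'][125:185,295:355],(480,480),interpolation=3);b=cv2.resize(w['color'][80:360,225:415],(320,472),interpolation=3)
cv2.imwrite('pics/c6.png',np.hstack([a[:472],b]))
E
```

```text
clock: 11.18
eef_pos: [0.6478, 0.0299, 0.196]
ee_rot: [3.134, 0.158, -0.019]
force: [-0.2, -0.8, 0.3]
gripper_width: 0.035
clock: 11.6
eef_pos: [0.6478, 0.0299, 0.1959]
ee_rot: [3.134, 0.158, -0.019]
force: [-0.4, -0.9, -0.5]
gripper_width: 0.0415
```

View pics/c6.png

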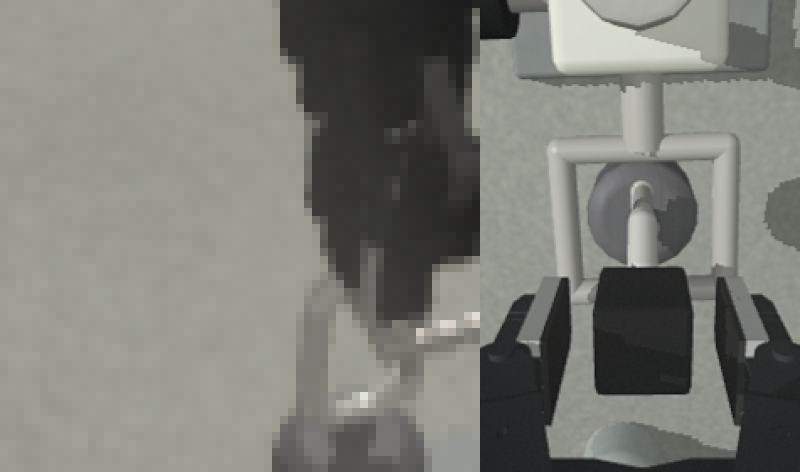

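The jaws are clear on both sides of the block and the weight hangs on the bar. I'll withdraw straight up.

```bash
python3 -m crank '[[[110,0,0,-1,0],[110,0,0,-2.5,0],[110,0,0,-5,0],[110,0,0,-8,0],[110,0,0,-11,0]]]'; python3 -m crank '[[[110,-3,0,0,0],[110,-6,0,0,0],[110,-6,0,0,0],[110,-6,0,0,0],[110,-6,0,0,0]]]';python3 -m crank '[[[110,0,0,0,0],[110,0,0,0,0],[110,0,0,0,0],[110,0,0,0,0],[110,0,0,0,0]]]'
python3 - <<'E'
from h import *
s=snap('side','s7.png')['color'];g=None
for i in range(6): g=snap('side')['color']
print('moving px diff',np.abs(s.astype(int)-g)[120:200,290:370].max())
a=cv2.resize(g[115:195,300:360],(450,600),interpolation=3);w=snap('wrist')['color'][:,220:420];b=cv2.resize(w,(300,600))
cv2.imwrite('pics/c7.png',np.hstack([a,b]));go([.6,0,.2])
E
```

```text
clock: 12.12
eef_pos: [0.6488, 0.0303, 0.3076]
ee_rot: [3.134, 0.158, -0.02]
force: [1.3, -0.7, 0.4]
gripper_width: 0.0482
clock: 12.53
eef_pos: [0.5897, 0.0243, 0.3092]
ee_rot: [3.134, 0.158, -0.017]
force: [0.5, 0.4, 0.1]
gripper_width: 0.0485
clock: 12.95
eef_pos: [0.59, 0.0244, 0.3089]
ee_rot: [3.134, 0.158, -0.017]
force: [-0.1, 0.1, -0.8]
gripper_width: 0.0481
moving px diff 34
{'d': array([ 0.89,  2.49, 10.92]), 'pos': array([0.5897, 0.0243, 0.3092]), 'xyaw': np.float64(5.78), 'yyaw': np.float64(-84.22), 'tilt': array([-0.0103, -0.0041, -0.9999]), 'clock': 13.35, 'f': array([-0.61,  0.45, -0.34]), 'w': 0.0485}
```

View pics/c7.png

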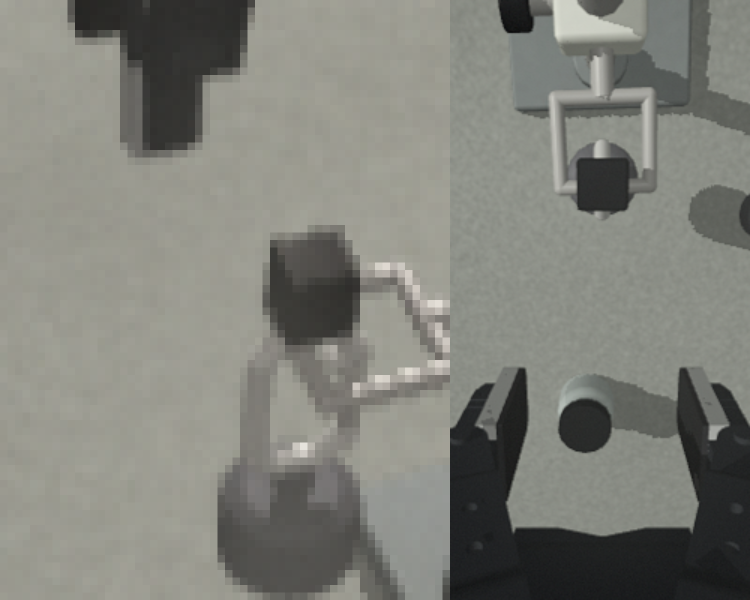

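The weight hangs upright from the front bar, the robot is clear, and the jar is in view. The pixel differences suggest a slight swing, so I'll wait and check it has died down.

```bash
for i in 1 2 3 4 5 6 7 8 9 10 11 12; do python3 -m crank '[[[110,0,0,0,0],[110,0,0,0,0],[110,0,0,0,0],[110,0,0,0,0],[110,0,0,0,0]]]' >/dev/null; done
cat > chk.py <<'E'
from h import *
F=[cv2.cvtColor(snap('wrist')['color'],cv2.COLOR_BGR2GRAY)[80:160,300:345].astype(np.float32) for i in range(12)]
print([tuple(np.round(cv2.phaseCorrelate(F[0],f)[0],3)) for f in F[1:]],[int(np.abs(f-F[0]).max()) for f in F[1:]])
import pickle
s=snap('side');t=snap('top');D=pickle.load(open('c0.pkl','rb'))
# bystanders: difference in side view, boxes jar,dish,tray
for n,(x,y,w,h) in dict(jar=(240,195,35,40),dish=(238,138,36,32),tray=(365,250,70,75)).items():
    a=[cv2.cvtColor(q['color'][y:y+h,x:x+w],cv2.COLOR_BGR2GRAY).astype(np.float32) for q in (D['side'],s)]
    print(n,np.round(cv2.phaseCorrelate(*a),2) if 0 else cv2.phaseCorrelate(*a))
print(read_state()['clock'])
E
python3 chk.py
```

```text
[(np.float64(0.51), np.float64(0.033)), (np.float64(0.491), np.float64(0.051)), (np.float64(0.52), np.float64(0.003)), (np.float64(0.522), np.float64(0.045)), (np.float64(0.463), np.float64(0.018)), (np.float64(0.478), np.float64(-0.004)), (np.float64(0.511), np.float64(0.047)), (np.float64(0.485), np.float64(-0.035)), (np.float64(0.51), np.float64(0.027)), (np.float64(0.486), np.float64(0.002)), (np.float64(0.537), np.float64(0.033))] [6, 7, 6, 6, 5, 5, 6, 6, 5, 5, 7]
jar ((0.021357708758099392, -0.04596878779004854), 0.9970956555671162)
dish ((0.030721659813373492, -0.007469230267975746), 0.9939236627477739)
tray ((-0.007619203945345987, 0.5269780932638568), 0.9989332918767576)
19.05
```

The picture is still: the constant 0.5 px is an artifact of the odd crop size, and the grey-level differences are only noise. The jar, dish and tray haven't moved. Handing in.

```bash
python3 -c "
from workcell import bot;print(bot.job_done())"
```

```text
the job is handed in; nothing more can be done
None
```

The counterweight now hangs from the front crossbar of the loop, released and at rest, and I handed the job in after about 19 s of the 64 s allowed. No verdict was reported.

- **What I did:** I picked the weight nearest the base, at about (0.525, -0.192), and gripped its block with the jaws along its y axis. I lifted it, turned it to line up with the boom and pressed the gate onto the bar. The push fell away about 28 mm after first touch. I then lowered the weight until the bar carried it, opened the jaws and withdrew upwards.
- **Forces:** The forces I read at the end of each move, with the weight's own 5 N or so taken off, never put more than about 9 N on the loop. I did not record peaks between readings.
- **One correction:** On lowering, the bar first met the arch a little off-centre on the spine side. I moved the weight back 3 mm and set it down again.
- **Last checks:** The pictures show the weight upright on the bar with the gripper well clear and the weight not moving. The jar, dish and tray showed no shift in the side view. A constant 0.5 px offset in the motion check and the tray check came from the odd crop size, not from movement.
- **Not confirmed:** I could not read the gate angle directly. That the gate shut is inferred from the push falling away and from the bar rising freely to the arch.

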